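# Rehang the drum reactor's guard flap on its sprung hinge pin

### The job

The steel guard flap of the small bench drum reactor has been left hanging on the drying stand. Draw its sprung hinge pin by pinching the two upright tabs together, lift the flap off the stand, and drop it the same way round into the hinge cheeks in front of the drum, feeling it gently down onto the slot floors because the cheeks' height is only roughly known. Then let the pin spring fully home in its hole so that the flap hangs locked there, and leave the other things on the bench where they are.

Things in the scene. Friction and masses are not known exactly. Their poses are not given: they have to be found in the camera images.
- flap_axis (a point): Steel guard flap, about 0.4 kg: middle of its hinge rail, on the hinge axis. y along the hinge axis, z up, x through its thickness. Rail 140 (y) x 14 x 12 (z) mm centred here; a louvred panel 136 mm wide, 4 mm thick (10 at its lower edge) hangs to 75 mm below. Starts in the drying stand, stub in the stand's +y cheek, pin home in the -y one; it can swing about the axis.
- flap_stub (a point): Root of the fixed stub on the flap's +y end face, 70 mm from flap_axis: 10 mm diameter, sticks out 12 mm. On the -y end the sprung pin, also 10 mm diameter, sticks out 23 mm (tip 93 mm from flap_axis) when home and 9 mm when drawn.
- flap_grip (a point): Where to pinch the flap: mid-width, 31 mm above the hinge axis. Two upright tabs, 24 mm wide in x, 5 thick in y, stand 6 to 46 mm above the axis. The +y tab is fixed, outer face at y = +15 mm; the -y tab moves with the sprung pin, outer face at -29 mm (pin home) or -15 (drawn). Over both: 44 mm, pinched 30 and centred here. Pinch from above with 20 to 40 N; the tabs then carry the flap.
- pin (a joint): Draw of the sprung pin: 0 = home (fully out), 0.014 m = fully drawn (a hard stop). The spring pushes it home with 5 N at 0 and 8.5 N fully drawn. It must be drawn over 11 mm for the flap to lift out of, or go into, a pair of cheeks.
- stand_axis (a point): Drying stand, fixed: seated hinge axis, midway between its cheeks, exactly 165 mm above the table; y along the axis. Foot 150 (x) x 215 (y) mm. Cheeks like the reactor's. Never let flap and stand bear on each other with more than 35 N.
- drum_axis (a point): Drum reactor, fixed: a mark on the hinge line midway between its cheeks, 135 mm above the table; y along the hinge axis (stub goes in the +y cheek, pin in the -y one), +x to the drum. The cheeks are clamped at an unmeasured height: the true seated axis lies anywhere 5 to 55 mm ABOVE this mark (x, y are true); feel for the slot floors. Flap and reactor must not bear on each other with over 22 N.
- drum_slot (a point): Middle of the slot in the reactor's +y cheek at the height of drum_axis. Cheeks (stand's alike): y = +-73 to +-82 mm from the axis point. Upright slots 14 mm wide in x, floor 5 mm below the true axis, straight to 15 mm above it, then flaring to about 26 mm wide, tips 28 mm above it; open on top.
- drum_lock (a point): Middle of the hole for the pin on the reactor at the height of drum_axis, in the plate behind the -y cheek (y = -82 to -88 mm; the stand's alike). Hole 14 (x) x 13 (z) mm, centred on the true axis; plate from 85 mm below to 26 mm above it. Let go more than about 3 mm too high and the pin catches on the plate, not in the hole.
- drum: The drum reactor's body; origin on the table under drum_axis. Black base x = -35 to +215, y = +-115 mm; steel drum 116 mm diameter along x, top 146 mm above the table, from x = 38 mm on; white drive housing behind it; two posts 123 mm high at y = +-96 mm.
- media_bottle: Glass jar with a blue cap, 54 mm diameter, 85 mm high, bystander; origin under its middle.
- beaker: Glass beaker, 56 mm diameter, 70 mm high, bystander; origin under its middle.
- sample_jar: Clear jar with a white cap, 44 mm diameter, 60 mm high, bystander; origin under its middle.
- clamp_ring: Steel ring, 60 mm diameter, 14 mm high, lying flat, bystander; origin under its middle.
- weight: Steel cylinder, 36 mm diameter, 40 mm high, bystander; origin under its middle.
Not all that is in view belongs to the job. Of the things shaped like the part that bears flap_axis, the bare steel one is meant.

How it is judged:
By the outcome, as a careful person would: the job done as asked, in the order asked, and still so for the second after the job is handed in, with the robot touching nothing.
It also fails if it takes over 61 s, if anything falls off the work surface, if the arm or the gripper's body presses on something with over 40 N, if the wrist force passes 120 N, or if a joint passes its speed limit or range.

### The arm

A 6-joint arm with a two-finger parallel gripper is mounted at the origin on the work surface. World frame = base frame: x ahead of the robot, y to its left, z up, the work surface at z = 0. Lengths are in mm, angles in rad, forces in N, time in s.
With the tool pointing down it reaches from about 300 to 775 mm from the base axis. Payload 14.6 kg.
Tool frame: the origin (TCP) lies between the finger pads; the fingertips stand 19 mm ahead of it and the grasp point (between the pads) is the TCP (manip.tcp_to_tips is the distance from the TCP to the fingertips, in mm); x points along the fingers, z is the direction in which the jaws open and shut, and the axes are right-handed (so a half turn about x gives the same grasp; the last joint's range is limited). The gripper opens to 94 mm and grips with 3 to 60 N. Pads are 16 mm wide; open, the fingers measure 119 mm over their backs; the gripper's body (75 mm by 177 mm) begins 78 mm behind the grasp point.
Start: joints at [1.114, 0.3, 1.521, -0, 1.321, -0.067], TCP at [208.998, 508.733, 185.346] pointing down, gripper open.
Joint ranges: [-3.03, 3.03], [-0.79, 2.21], [0.23, 2.52], [-1.04, 4.18], [0, 3.07], [-2.55, 2.55]. Speed limits (rad/s): [2.22, 2.22, 2.57, 3.14, 3.14, 3.14].

### API

Orientations are given as [roll, pitch, yaw] about the fixed x, y, z axes, in that order (R = Rz(yaw) Ry(pitch) Rx(roll)).
In Python, from cell import manip gives the robot as it stands.
- The arm moves only by the tool jog_arm, never from a script. Its argument "moves" is a list that holds one entry, the list of rows, each a list of 6 numbers: the shift along the world's x, y, z in mm, then the turn, a rotation vector about the world's x, y, z in degrees. In form: [[[dx, dy, dz, wx, wy, wz], ...]]. A call has 1 to 5 rows; each row shifts and turns the pose as measured when the row begins; what a row does not reach is not made up. A row lasts 1/10 s, in which the tool goes at most 50 mm and 8.59 degrees, less where a joint would pass 70% of its speed; a pose out of reach is approached as far as the arm can. A call is refused whole if a number of a shift passes 50 or a number of a turn 8.59, either way. A call with a gripper value outside its range is refused whole. "gripper" is the opening, from -1 (shut) to 1 (fully open), set as the call begins (left out, the last holds). The fingers move at their own pace and stop on an object; "squeeze" is the grip in N (left out, the last holds). Time passes only in rows, so rows that do not move let the fingers close. It gives the time, the measured TCP pose, the force and the opening at its end, in the units of the state.
- manip.read_state(): the state, without advancing time (a new reading comes with each control period).
- manip.camera(name): name is "scene" or "top" or "wrist"; returns (picture, depth): 400x640x3 uint8, blue, green, red; 400x640 float32, mm along the optical axis (not along the pixel's ray), 0 where there is no reading.
- manip.camera_params(name): a dict with "fx", "fy", "cx", "cy" (pixels), "dist" ([k1, k2, p1, p2, k3] as OpenCV has them; the pictures are not rectified), "rvec" (rotation vector, rad) and "tvec" (3), from world to camera coordinates, as OpenCV has them. Camera axes: x right, y down, z forward; pixel columns grow to the right and rows downward; lengths in mm; the calibration is good to about 2 mm. A picture is of the moment at which its call begins: read the wrist's pose just before it. camera_params takes no time and is no camera call; for the wrist camera it gives the pose at the moment of the call.
- manip.sign_off(): hands the job in, once; it reports no verdict.
The state is a dict: "clock": time; "joints": joint angles; "qd": joint speeds; "effort": joint torques, N m; "eef_pos": TCP position; "eef_rot": TCP orientation; "wrist_force": force on the tool from outside, world axes, zero at the start; "moment": the same for the moment, N m; "finger_gap": finger opening in mm.
Only numpy, scipy, OpenCV 4.12 (cv2) and the standard library are available. Lean on these libraries where they do the work, as an engineer would, in place of code of your own. Each camera call takes 0.05 s, during which the arm holds its last target. There are 200 camera calls.

## Working session

There is one attempt and no reset: what is moved stays moved. The work goes in short steps, Python scripts to look and compute and a tool call to move; the robot and the scene stay as the last step left them, time stands still between calls to the robot, and variables do not carry over. Pictures are saved under pics/ and viewed, about 8 in all and at most 12, crops included, and the job is handed in when it is done.

Besides the shell and the picture viewer there is one more tool, called after "Call:" as a command line: name --argument value ..., lists and objects as JSON in quotes. jog_arm: Moves the arm, as the interface text tells. Its arguments: {"type":"object","properties":{"moves":{"type":"array","items":{"type":"array","items":{"type":"array","items":{"type":"number"}}}},"gripper":{"type":"number"},"squeeze":{"type":"number"}},"required":["moves"]}

```bash
mkdir -p pics; cat > h.py <<'E'
import numpy as np, cv2
from cell import manip
def grab(n,tag):
    p=manip.camera_params(n); im,d=manip.camera(n)
    cv2.imwrite(f'pics/{tag}.png',im); np.savez(f'pics/{tag}.npz',im=im,d=d,K=np.array([[p['fx'],0,p['cx']],[0,p['fy'],p['cy']],[0,0,1]]),dist=np.array(p['dist']),r=np.array(p['rvec'],float),t=np.array(p['tvec'],float))
def cloud(tag):
    z=np.load(f'pics/{tag}.npz'); d=z['d']; h,w=d.shape
    u,v=np.meshgrid(np.arange(w,dtype=float),np.arange(h,dtype=float))
    n=cv2.undistortPoints(np.stack([u,v],-1).reshape(-1,1,2),z['K'],z['dist']).reshape(h,w,2)
    c=np.dstack([n*d[...,None],d]); R=cv2.Rodrigues(z['r'])[0]
    P=(c-z['t'].reshape(3))@R; P[d==0]=np.nan
    return P,z['im']
E
python3 - <<'E'
from h import *
s=manip.read_state(); print({k:np.round(v,3) for k,v in s.items()})
grab('scene','s0'); grab('top','t0')
a=cv2.imread('pics/s0.png');b=cv2.imread('pics/t0.png')
cv2.imwrite('pics/both.png',cv2.resize(np.vstack([a,b]),(480*1,600)) if 0 else a)
E
```

```text
{'clock': np.float64(0.0), 'joints': array([ 1.114,  0.3  ,  1.522, -0.   ,  1.321, -0.067]), 'qd': array([-0.001, -0.002, -0.   , -0.001, -0.001,  0.   ]), 'effort': array([ 1.0000e-03, -5.3181e+01, -3.5274e+01,  7.1000e-02,  2.4000e-02,
       -0.0000e+00]), 'eef_pos': array([208.881, 508.481, 184.809]), 'eef_rot': array([ 3.103,  1.57 , -2.   ]), 'wrist_force': array([ 0.129,  0.802, -0.051]), 'moment': array([ 0.003, -0.007,  0.018]), 'finger_gap': np.float64(93.794)}
```

View pics/s0.png

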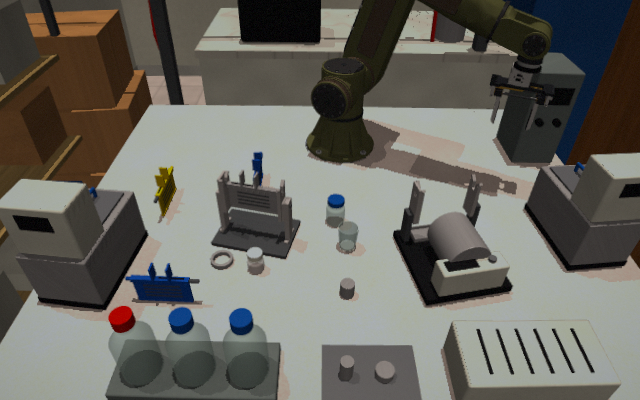

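View pics/t0.png

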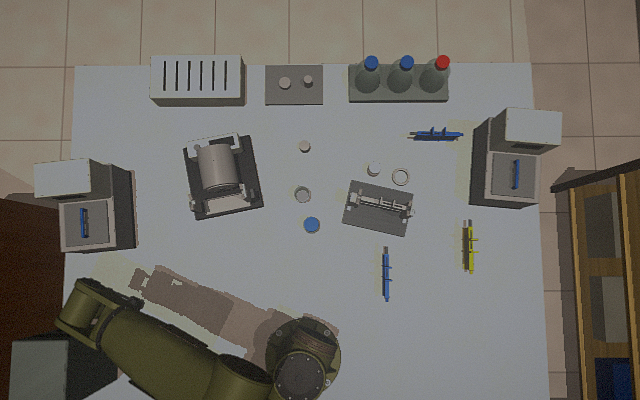

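The scene image shows the steel flap in the stand at (250,210); top (380,203). The others are blue lying at scene (165,290), blue at (257,165) and yellow at (165,190). The bare steel one in the stand fits the description. I'll confirm it in an enlarged crop.

```bash
python3 - <<'E'
from h import *
a=cv2.imread('pics/s0.png')[140:265,200:310];b=cv2.imread('pics/t0.png')
c=[cv2.resize(x,(400,300),interpolation=cv2.INTER_CUBIC) for x in (b[170:245,330:430],b[125:225,175:275])]
d=[cv2.resize(x,(400,300),interpolation=cv2.INTER_CUBIC) for x in (cv2.imread('pics/s0.png')[145:259,200:352],cv2.imread('pics/s0.png')[170:305,380:560])]
cv2.imwrite('pics/crop.png',np.vstack([np.hstack(c),np.hstack(d)]))
P,im=cloud('t0')
for nm,(r0,r1,c0,c1) in dict(stand=(170,245,330,430),drum=(120,230,175,275)).items():
    Q=P[r0:r1,c0:c1].reshape(-1,3); 
    for lo,hi in [(5,25),(110,130),(130,150),(150,170),(170,190),(190,205),(205,240)]:
        m=(Q[:,2]>lo)&(Q[:,2]<hi); q=Q[m]
        if m.sum()>3:
            (cx,cy),(w,h),ang=cv2.minAreaRect(q[:,:2].astype(np.float32)); print(nm,lo,hi,m.sum(),np.round([cx,cy,w,h,ang],1),'zmax',q[:,2].max().round(1))
m=P[...,2]; print('table',np.nanmedian(P[300:350,480:540,2]))
E
```

```text
stand 5 25 3363 [ 492.  -263.   337.9  252.1   89.7] zmax 25.0
stand 110 130 56 [ 486.5 -250.7  204.4   39.4   76.6] zmax 129.4
stand 130 150 92 [ 485.7 -253.9  205.2   39.4   76.8] zmax 149.8
stand 150 170 86 [ 488.  -247.4  186.    41.1   76.7] zmax 170.0
stand 170 190 235 [ 486.5 -255.8  170.5   46.6   76.8] zmax 189.8
stand 190 205 66 [ 487.1 -255.9  169.7   46.4   76.4] zmax 202.7
stand 205 240 30 [ 484.3 -258.7   43.8   21.5   75.6] zmax 219.1
drum 5 25 1414 [6.075e+02 2.662e+02 3.798e+02 3.422e+02 3.000e-01] zmax 25.0
drum 110 130 568 [597.5 269.  229.8 206.6  11.6] zmax 129.9
drum 130 150 1022 [580.2 269.8 195.6 192.3  11.3] zmax 150.0
drum 150 170 116 [579.4 264.7 191.7 176.2  11.2] zmax 169.9
drum 170 190 52 [505.3 246.6  41.1 169.8  11.9] zmax 189.9
drum 190 205 74 [507.  247.6  47.4 170.9  11.7] zmax 205.0
drum 205 240 46 [506.9 247.3  44.2 169.7  11.7] zmax 215.4
table 2.835783542544159
```

View pics/crop.png

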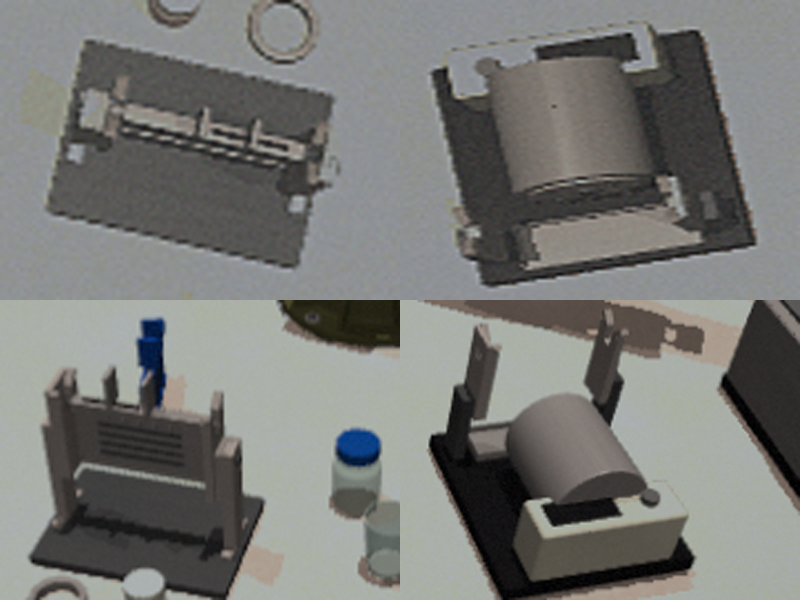

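The crop confirms it: the bare steel flap with louvres and two tabs is seated in the stand, and the reactor cheeks are empty. Stand centre is about (487.7,-253), yaw -13.3°. Drum hinge is about (506,250), yaw +11.6°. I'll move above the stand.

Call:
jog_arm --moves '[[[10, -30, 35, 0, 0, 4.6], [17, -46, 8, 0, 0, 4.5], [17, -46, 8, 0, 0, 0], [17, -46, 8, 0, 0, 0], [17, -46, 8, 0, 0, 0]]]' --gripper 0.5

```text
clock: 0.6
eef_pos: [284.8, 291.7, 249.2]
eef_rot: [2.946, 1.562, -1.984]
wrist_force: [1.0, 0.1, 0.5]
finger_gap: 70.5
```

Call:
jog_arm --moves '[[[17, -46, 8, 0, 0, 0], [17, -46, 8, 0, 0, 0], [17, -46, 8, 0, 0, 0], [17, -46, 8, 0, 0, 0], [17, -46, 8, 0, 0, 0]]]'

```text
clock: 1.1
eef_pos: [367.2, 59.0, 289.5]
eef_rot: [3.062, 1.563, -1.865]
wrist_force: [0.4, 0.6, -0.6]
finger_gap: 70.4
```

Call:
jog_arm --moves '[[[17, -46, 5, 0, 0, 0], [17, -46, 0, 0, 0, 0], [17, -46, 0, 0, 0, 0], [17, -46, 0, 0, 0, 0], [17, -46, 0, 0, 0, 0]]]'

```text
clock: 1.6
eef_pos: [451.0, -176.5, 295.6]
eef_rot: [-2.842, 1.563, -1.488]
wrist_force: [0.2, 1.1, -0.2]
finger_gap: 70.6
```

Call:
jog_arm --moves '[[[18, -38, 20, 0, 0, 0], [18, -36, 20, 0, 0, 0], [0, 0, 0, 0, 0, 0]]]'

```text
clock: 1.9
eef_pos: [487.6, -258.5, 333.8]
eef_rot: [2.718, 1.564, -2.216]
wrist_force: [0.0, 0.6, -0.3]
finger_gap: 70.4
```

```bash
python3 - <<'E'
from h import *
from scipy.spatial.transform import Rotation as Ro
s=manip.read_state(); R=Ro.from_euler('xyz',s['eef_rot']).as_matrix()
print(s['eef_pos'],'toolx',R[:,0].round(4),'jaw deg',np.degrees(np.arctan2(R[1,2],R[0,2])))
grab('wrist','w1')
P,im=cloud('w1')
print(np.round(P[::50,::80,2]))
E
```

```text
[ 487.55004266 -258.4694229   333.81303213] toolx [-0.0041 -0.0054 -1.    ] jaw deg 77.300291364878
[[  -0.   -0.    1.   -1.    2.    1.    2.    1.]
 [-455.    2.   -0.   -1.   -0.   -0.    1.   -1.]
 [-487.   -0.    1.    1.    0.    2.    0.    2.]
 [-484.    4.   32.   -0.   12.    1.    3.   59.]
 [-202.    0.    2.   -0.   14.    3.    1.   29.]
 [-204.  456.   90.  401.    2.  399.   40.  457.]
 [ 484.  471.  476.  470.  470.  470.  476.  470.]
 [  nan  487.  477.    0.  479.  480.  480.  485.]]
```

View pics/w1.png

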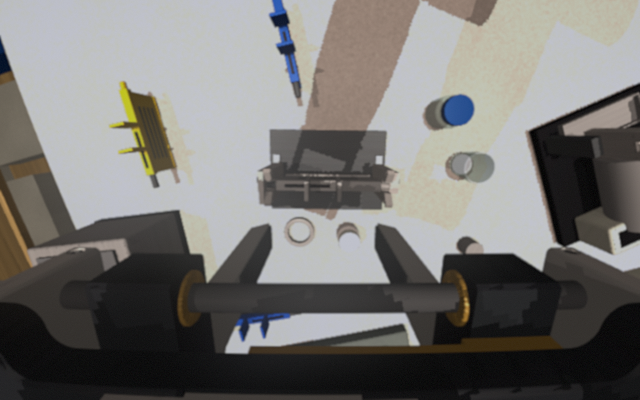

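Wrist view: the stand is centred near (328,180). The two tabs are at (305,185) and (338,183), with the pin end at the left. Next I'll fit the stand from its depth cloud.

```bash
python3 - <<'E'
from h import *
P,im=cloud('w1'); Q=P[120:230,240:420].reshape(-1,3)
for lo,hi in [(3,14),(165,175),(180,197),(200,220)]:
    q=Q[(Q[:,2]>lo)&(Q[:,2]<hi)]
    if len(q)<4: print(lo,len(q)); continue
    (cx,cy),(w,h),a=cv2.minAreaRect(q[:,:2].astype(np.float32)); print(lo,hi,len(q),np.round([cx,cy,w,h,a],1),q[:,2].max().round(1),np.median(q[:,2]).round(1))
# local frame
for yaw in (-13.3,-12.7):
    c,s=np.cos(np.radians(yaw)),np.sin(np.radians(yaw)); L=(Q[:,:2]-[487.7,-253])@np.array([[c,-s],[s,c]])
    for lo,hi in [(165,175),(180,197),(200,220)]:
        m=(Q[:,2]>lo)&(Q[:,2]<hi)&(abs(L[:,0])<40)
        h,e=np.histogram(L[m,1],np.arange(-100,101,4)); print(yaw,lo,[(int(a),int(b)) for a,b in zip(e,h) if b])
        for nm,mm in (('neg',L[:,1]<-60),('pos',L[:,1]>60),('mid',abs(L[:,1])<40)):
            k=m&mm
            if k.sum()>3: print('   ',nm,k.sum(),'x',np.percentile(L[k,0],[2,50,98]).round(1),'y',np.percentile(L[k,1],[2,50,98]).round(1))
E
```

```text
3 14 5584 [ 501.6 -250.1  360.4  212.1   77.5] 14.0 12.9
165 175 1246 [ 486.7 -254.6  168.9   42.3   76.7] 175.0 172.0
180 197 650 [ 486.7 -255.   169.5   47.9   76.8] 196.4 190.4
200 220 200 [ 485.2 -259.3   43.2   23.7   77.1] 213.7 211.8
-13.3 165 [(-88, 2), (-84, 10), (-80, 24), (-76, 37), (-72, 35), (-68, 38), (-64, 33), (-60, 30), (-56, 34), (-52, 33), (-48, 32), (-44, 33), (-40, 35), (-36, 31), (-32, 1), (-28, 1), (-24, 33), (-20, 33), (-16, 33), (-12, 33), (-8, 33), (-4, 33), (0, 31), (4, 31), (8, 25), (12, 1), (16, 22), (20, 34), (24, 34), (28, 36), (32, 34), (36, 33), (40, 33), (44, 34), (48, 32), (52, 33), (56, 33), (60, 33), (64, 33), (68, 26), (72, 61), (76, 27), (80, 13)]
    neg 179 x [-21.6  -1.7  15.2] y [-80.7 -71.  -60.2]
    pos 193 x [-20.   -0.9  18.2] y [60.5 72.9 81.3]
    mid 547 x [-7.6 -1.5  6.2] y [-38.8   1.   38.3]
-13.3 180 [(-88, 71), (-84, 142), (-80, 81), (-76, 83), (-72, 19), (-32, 1), (-28, 6), (-24, 18), (8, 7), (12, 4), (72, 81), (76, 84), (80, 53)]
    neg 396 x [-23.2  -2.   20.4] y [-86.2 -80.3 -71.5]
    pos 218 x [-23.5   7.3  22.9] y [73.4 
[... 518 characters left out ...]
 (40, 33), (44, 34), (48, 32), (52, 33), (56, 33), (60, 33), (64, 33), (68, 25), (72, 62), (76, 27), (80, 13)]
    neg 178 x [-22.4  -2.5  14.4] y [-80.7 -71.  -60.2]
    pos 193 x [-19.2  -0.1  19. ] y [60.5 72.9 81.3]
    mid 547 x [-7.7 -1.6  6.6] y [-38.7   0.9  38.3]
-12.7 180 [(-88, 70), (-84, 141), (-80, 82), (-76, 82), (-72, 21), (-32, 1), (-28, 6), (-24, 18), (8, 7), (12, 4), (72, 83), (76, 82), (80, 53)]
    neg 396 x [-23.9  -2.8  19.5] y [-86.2 -80.3 -71.4]
    pos 218 x [-22.6   8.1  23.7] y [73.2 77.2 82.5]
    mid 36 x [-13.  -10.3   8.7] y [-27.4 -23.7  13.8]
-12.7 200 [(-32, 11), (-28, 74), (-24, 19), (8, 33), (12, 63)]
    mid 200 x [-12.8  -1.3  10.6] y [-28.1 -23.6  14.8]
```

Call:
jog_arm --moves '[[[-0.8, 5.8, -30, 0.3, -0.2, -0.5], [0, 0, -35, 0, 0, 0], [0, 0, 0, 0, 0, 0]]]'

```text
clock: 2.25
eef_pos: [484.9, -248.3, 265.0]
eef_rot: [1.105, 1.568, 2.447]
wrist_force: [0.1, 0.0, -0.1]
finger_gap: 70.3
```

```bash
cat >> h.py <<'E'
from scipy.spatial.transform import Rotation as Ro
def st(c=None,yaw=None):
    s=manip.read_state(); R=Ro.from_euler('xyz',s['eef_rot']).as_matrix(); a=R[:,0]
    print(round(float(s['clock']),2),'pos',np.round(s['eef_pos'],1),'tiltfix deg',np.degrees([-a[1],a[0]]).round(2),'jaw',np.degrees(np.arctan2(R[1,2],R[0,2])).round(2),'F',np.round(s['wrist_force'],1),'M',np.round(s['moment'],2),'gap',round(float(s['finger_gap']),1))
E
python3 -c "
from h import *
st()"
```

```text
2.25 pos [ 484.9 -248.3  265. ] tiltfix deg [-0.12 -0.14] jaw 76.86 F [ 0.1  0.  -0.1] M [ 0.03 -0.01  0.01] gap 70.3
```

Call:
jog_arm --moves '[[[1.8, -4.4, 0, -0.1, -0.1, 0], [0, 0, -30, 0, 0, 0], [0, 0, -20, 0, 0, 0], [0, 0, 0, 0, 0, 0]]]'

```text
clock: 2.65
eef_pos: [488.1, -252.1, 220.2]
eef_rot: [-1.922, 1.564, -0.578]
wrist_force: [0.1, -0.7, 0.1]
finger_gap: 70.7
```

```bash
python3 -c "
from h import *
st()"
```

```text
2.65 pos [ 488.1 -252.1  220.2] tiltfix deg [0.21 0.32] jaw 77.0 F [ 0.1 -0.7  0.1] M [ 0.01 -0.01 -0.02] gap 70.7
```

Call:
jog_arm --moves '[[[-1.0, -0.5, -14, 0.1, 0.1, 0], [0, 0, -10, 0, 0, 0], [0, 0, 0, 0, 0, 0], [0, 0, 0, 0, 0, 0]]]'

```text
clock: 3.05
eef_pos: [488.4, -253.2, 199.0]
eef_rot: [-1.848, 1.561, -0.503]
wrist_force: [-0.2, 0.2, 0.2]
finger_gap: 70.9
```

Call:
jog_arm --moves '[[[0, 0, 0, 0, 0, 0]]]'

```text
clock: 3.15
eef_pos: [488.5, -253.3, 199.5]
eef_rot: [-1.849, 1.561, -0.505]
wrist_force: [0.7, 0.5, -0.7]
finger_gap: 69.8
```

Call:
jog_arm --moves '[[[0, 0, 0, 0, 0, 0]]]'

```text
clock: 3.25
eef_pos: [488.7, -253.4, 200.0]
eef_rot: [-1.854, 1.56, -0.51]
wrist_force: [0.1, -1.3, -0.4]
finger_gap: 70.4
```

Call:
jog_arm --moves '[[[-2.0, 0.6, -4.5, 0.4, 0.3, 0], [-0.2, 0.1, -0.5, 0, 0, 0], [0, 0, -0.4, 0, 0, 0]]]'

```text
clock: 3.55
eef_pos: [486.4, -252.7, 194.7]
eef_rot: [-0.931, 1.566, 0.413]
wrist_force: [0.4, -0.4, 0.3]
finger_gap: 70.4
```

```bash
python3 -c "
from h import *
st()
grab('wrist','w2')
st()
P,im=cloud('w2'); Q=P[:300].reshape(-1,3); Q=Q[(Q[:,2]>195)&(Q[:,2]<225)&(abs(Q[:,0]-487)<40)&(abs(Q[:,1]+257)<60)]
c,s=np.cos(np.radians(-13.2)),np.sin(np.radians(-13.2)); L=(Q[:,:2]-[486.7,-252.7])@np.array([[c,-s],[s,c]])
print(len(Q)); 
if len(Q): print(np.percentile(L,[1,50,99],axis=0).round(1),np.median(Q[:,2]))
cv2.imwrite('pics/w2.png',im)
"
```

```text
3.55 pos [ 486.4 -252.7  194.7] tiltfix deg [-0.11  0.25] jaw 77.03 F [ 0.4 -0.4  0.3] M [0.   0.01 0.05] gap 70.4
3.6 pos [ 486.4 -252.7  194.5] tiltfix deg [-0.12  0.25] jaw 77.03 F [-0.8  0.3  0.5] M [0.   0.03 0.  ] gap 71.0
880
[[-12.  -42. ]
 [ -3.1 -23.5]
 [ 11.7  42. ]] 211.94160789847336
```

View pics/w2.png

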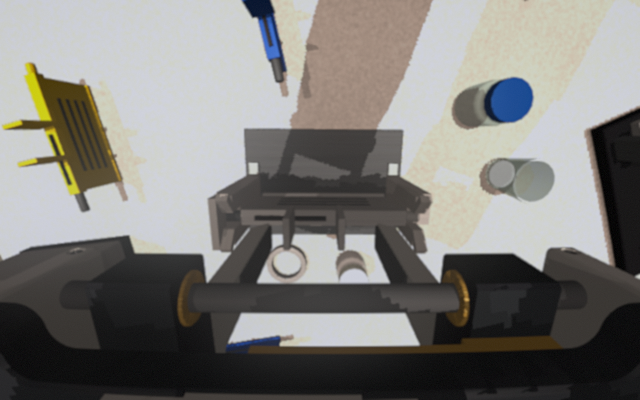

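The fingers straddle the tabs at (287,225) and (340,228). Pinching with 30 N.

Call:
jog_arm --moves '[[[0, 0, 0.5, 0, 0, 0], [0, 0, 0, 0, 0, 0], [0, 0, 0, 0, 0, 0]]]' --gripper -1 --squeeze 30

```text
clock: 3.9
eef_pos: [486.4, -252.7, 195.1]
eef_rot: [-0.906, 1.566, 0.438]
wrist_force: [0.1, 0.8, -0.3]
finger_gap: 49.9
```

```bash
python3 -c "
from h import *
st()"
```

```text
3.9 pos [ 486.4 -252.7  195.1] tiltfix deg [-0.12  0.25] jaw 77.03 F [ 0.1  0.8 -0.3] M [0.02 0.01 0.07] gap 49.9
```

Call:
jog_arm --moves '[[[0, 0, 0, 0, 0, 0], [0, 0, 0, 0, 0, 0], [0, 0, 0, 0, 0, 0], [0, 0, 0, 0, 0, 0]]]'

```text
clock: 4.3
eef_pos: [486.5, -252.7, 195.2]
eef_rot: [-0.933, 1.566, 0.412]
wrist_force: [0.4, -0.5, -0.1]
finger_gap: 17.9
```

```bash
python3 -c "
from h import *
st()"
```

```text
4.3 pos [ 486.5 -252.7  195.2] tiltfix deg [-0.11  0.25] jaw 77.04 F [ 0.4 -0.5 -0.1] M [ 0.01 -0.05  0.  ] gap 17.9
```

```bash
python3 -c "
from h import *
st()
grab('wrist','w3')
grab('scene','s3')
P,im=cloud('w3')
c,s=np.cos(np.radians(-13.2)),np.sin(np.radians(-13.2))
for lo,hi in((172,180),(180,190),(190,200),(200,210),(210,216),(216,230)):
  Q=P.reshape(-1,3);idx=np.arange(len(Q)); m=(Q[:,2]>lo)&(Q[:,2]<hi)&(abs(Q[:,0]-487)<60)&(abs(Q[:,1]+257)<65); Q=Q[m]
  L=(Q[:,:2]-[486.7,-252.7])@np.array([[c,-s],[s,c]])
  print(lo,len(Q),np.percentile(L,[1,50,99],axis=0).round(1).tolist() if len(Q) else '')
cv2.imwrite('pics/w3c.png',np.vstack([cv2.resize(im[150:350,160:500],(680,400)),]))
cv2.imwrite('pics/s3c.png',cv2.resize(cv2.imread('pics/s3.png')[100:270,180:360],(720,600),interpolation=2))
"
```

```text
4.3 pos [ 486.5 -252.7  195.2] tiltfix deg [-0.11  0.25] jaw 77.04 F [ 0.4 -0.5 -0.1] M [ 0.01 -0.05  0.  ] gap 17.9
172 1314 [[-19.2, -72.3], [-0.5, -6.1], [6.7, 61.0]]
180 175 [[-23.6, -74.7], [-11.7, -71.8], [9.6, 14.5]]
190 135 [[-23.8, -76.1], [-11.7, -25.3], [1.0, 14.6]]
200 88 [[-12.1, -27.9], [-11.4, -23.5], [-1.3, 15.2]]
210 207 [[-12.0, -28.5], [-6.1, -25.7], [7.9, 15.0]]
216 236 [[-10.0, -20.1], [-9.5, -8.8], [7.1, 20.0]]
```

View pics/w3c.png

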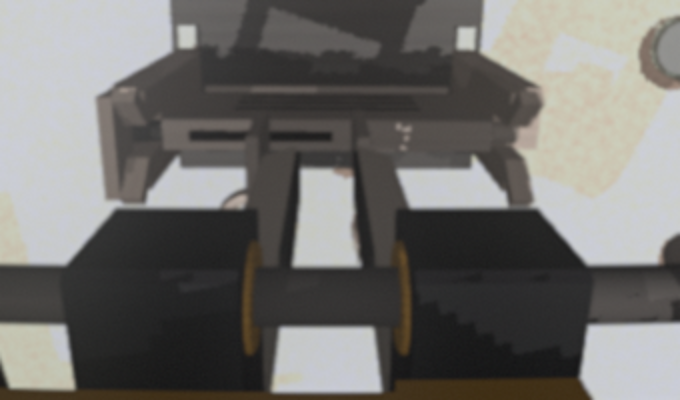

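View pics/s3c.png

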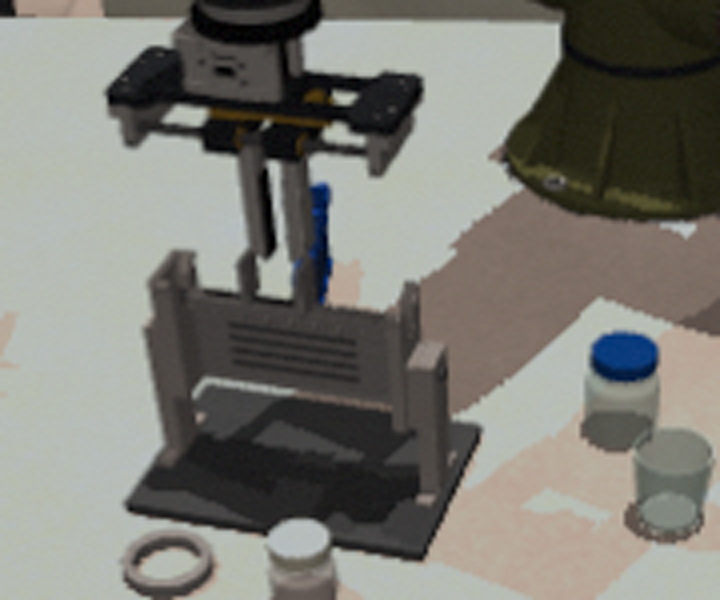

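```bash
python3 -c "
from h import *
print(manip.tcp_to_tips,[a for a in dir(manip) if a[0]!='_'])
P,im=cloud('w3')
# depth profile along finger columns (image x: 160+280/2=300, 160+375/2=347)
for u in (300,304,340,345):
  print(u,[tuple(P[v,u].round(0)) for v in range(195,270,8)])
"
```

```text
19.0 ['Unreachable', 'camera', 'camera_params', 'read_state', 'sign_off', 'tcp_to_tips']
300 [(np.float64(479.0), np.float64(-276.0), np.float64(96.0)), (np.float64(480.0), np.float64(-274.0), np.float64(130.0)), (np.float64(477.0), np.float64(-270.0), np.float64(172.0)), (np.float64(483.0), np.float64(-271.0), np.float64(174.0)), (np.float64(474.0), np.float64(-265.0), np.float64(224.0)), (np.float64(474.0), np.float64(-263.0), np.float64(240.0)), (np.float64(474.0), np.float64(-263.0), np.float64(252.0)), (np.float64(475.0), np.float64(-262.0), np.float64(262.0)), (np.float64(475.0), np.float64(-261.0), np.float64(272.0)), (np.float64(476.0), np.float64(-261.0), np.float64(277.0))]
304 [(np.float64(480.0), np.float64(-272.0), np.float64(96.0)), (np.float64(481.0), np.float64(-270.0), np.float64(131.0)), (np.float64(478.0), np.float64(-266.0), np.float64(173.0)), (np.float64(484.0), np.float64(-268.0), np.float64(174.0)), (np.float64(475.0), np.float64(-262.0), np.float64(225.0)), (np.float64(475.0), np.float64(-261.0), np.float64(239.0)), (np.float64(476.0), np.float64(-261.0), np.
[... 704 characters left out ...]
float64(-242.0), np.float64(265.0)), (np.float64(486.0), np.float64(-243.0), np.float64(266.0))]
345 [(np.float64(490.0), np.float64(-228.0), np.float64(97.0)), (np.float64(490.0), np.float64(-230.0), np.float64(129.0)), (np.float64(485.0), np.float64(-233.0), np.float64(173.0)), (np.float64(492.0), np.float64(-234.0), np.float64(172.0)), (np.float64(481.0), np.float64(-236.0), np.float64(224.0)), (np.float64(480.0), np.float64(-237.0), np.float64(240.0)), (np.float64(480.0), np.float64(-238.0), np.float64(251.0)), (np.float64(480.0), np.float64(-239.0), np.float64(262.0)), (np.float64(480.0), np.float64(-240.0), np.float64(272.0)), (np.float64(481.0), np.float64(-241.0), np.float64(277.0))]
```

```bash
python3 -c "
from h import *
P,im=cloud('s3')
for u in (240,241,244,246,251,253,256): print(u,[tuple(int(k) if k==k else 0 for k in P[v,u].round(0)) for v in range(150,186,3)])
c,s=np.cos(np.radians(-13.2)),np.sin(np.radians(-13.2))
for t in ('w2','w3'):
  P,im=cloud(t); Q=P.reshape(-1,3); L=(Q[:,:2]-[486.7,-252.7])@np.array([[c,-s],[s,c]])
  m=(abs(L[:,0])<30)&(abs(L[:,1])<55)&(Q[:,2]>212)
  for lo in range(212,260,4):
    k=m&(Q[:,2]>=lo)&(Q[:,2]<lo+4); print(t,lo,k.sum(),np.percentile(L[k],[2,50,98],axis=0).round(0).tolist() if k.sum() else '')
"
```

```text
240 [(492, -271, 284), (494, -271, 276), (493, -272, 266), (112, -351, 0), (126, -349, -3), (143, -347, -4), (165, -344, -1), (182, -341, -1), (487, -279, 207), (494, -278, 203), (488, -280, 189), (492, -280, 182)]
241 [(491, -269, 282), (494, -269, 276), (493, -270, 267), (494, -270, 258), (495, -271, 250), (493, -272, 240), (158, -342, -6), (477, -277, 210), (487, -276, 207), (484, -277, 196), (491, -277, 191), (490, -278, 181)]
244 [(490, -261, 282), (489, -262, 273), (494, -262, 268), (495, -263, 259), (494, -264, 249), (491, -265, 239), (493, -265, 230), (494, -266, 222), (196, -326, -3), (469, -273, 185), (473, -273, 178), (479, -272, 173)]
246 [(480, -258, 276), (483, -258, 269), (482, -259, 259), (488, -259, 254), (486, -260, 244), (487, -261, 236), (491, -261, 229), (493, -261, 221), (190, -320, -8), (218, -316, 0), (232, -314, -2), (474, -268, 169)]
251 [(497, -243, 287), (499, -243, 279), (499, -244, 271), (496, -245, 260), (494, -246, 250), (494, -247, 241), (158, -307, -5), (178, -305, -4), (199, -302, -1), (222, -299, 3), (232, -298, -2), (249, -296, -1)]
253 [(498, -23
[... 1052 characters left out ...]
, -46.0], [-9.0, -35.0], [7.0, 47.0]]
w3 212 75 [[-11.0, -28.0], [-6.0, -26.0], [8.0, 15.0]]
w3 216 25 [[-10.0, -13.0], [-9.0, 10.0], [-8.0, 15.0]]
w3 220 87 [[-10.0, -17.0], [-8.0, 9.0], [5.0, 18.0]]
w3 224 80 [[-10.0, -20.0], [-10.0, 0.0], [7.0, 19.0]]
w3 228 90 [[-10.0, -20.0], [-10.0, 0.0], [-8.0, 20.0]]
w3 232 117 [[-10.0, -20.0], [-10.0, -9.0], [2.0, 20.0]]
w3 236 116 [[-10.0, -20.0], [-10.0, 9.0], [7.0, 20.0]]
w3 240 107 [[-10.0, -20.0], [-10.0, -9.0], [-8.0, 21.0]]
w3 244 144 [[-10.0, -20.0], [-10.0, 9.0], [4.0, 19.0]]
w3 248 137 [[-10.0, -20.0], [-10.0, 9.0], [6.0, 20.0]]
w3 252 143 [[-10.0, -20.0], [-10.0, -9.0], [-4.0, 20.0]]
w3 256 182 [[-10.0, -20.0], [-10.0, -9.0], [7.0, 20.0]]
```

```bash
python3 -c "
from h import *
P,im=cloud('w1'); Q=P[215:300].reshape(-1,3)
m=(abs(Q[:,0]-487)<35)&(abs(Q[:,1]+258)<70)&(Q[:,2]>240); print('w1 tip z',np.percentile(Q[m,2],[0.2,1,3]).round(1))
P,im=cloud('s0'); Q=P[80:150,480:570].reshape(-1,3)
m=(abs(Q[:,0]-209)<70)&(abs(Q[:,1]-508)<90)&(Q[:,2]>100); print('s0 tip z',np.percentile(Q[m,2],[0.2,1,3]).round(1))
for t in('w1','w2','w3'):
  z=np.load(f'pics/{t}.npz'); R=cv2.Rodrigues(z['r'])[0]; print(t,'cam pos',(-R.T@z['t'].reshape(3)).round(1))
"
```

```text
w1 tip z [356.8 361.3 369.2]
s0 tip z [208.5 213.5 222.3]
w1 cam pos [ 421.8 -241.9  534.5]
w2 cam pos [ 419.1 -237.3  394.9]
w3 cam pos [ 419.1 -237.3  395.4]
```

Both cameras put the fingertips at about z 217, while the reported TCP is 195, so the reported height reads about 41 mm too low. The offset was the same at all three poses I checked (+22 to +23 mm tip minus TCP, where -19 is expected). x and y agree. So the fingers closed above the tabs and touched nothing. I'll use tip z = reported z + 22 from here, reopen, and go down 40 mm.

Call:
jog_arm --moves '[[[0, 0, 0, 0, 0.2, -0.2], [0, 0, 0, 0, 0, 0], [0, 0, 0, 0, 0, 0], [0, 0, 0, 0, 0, 0], [0, 0, 0, 0, 0, 0]]]' --gripper 0.5

```text
clock: 4.9
eef_pos: [486.5, -252.7, 195.2]
eef_rot: [-0.052, 1.569, 1.289]
wrist_force: [0.4, -0.1, -0.6]
finger_gap: 46.4
```

Call:
jog_arm --moves '[[[0, 0, 0, 0, 0, 0], [0, 0, 0, 0, 0, 0], [0, 0, -12, 0, 0, 0], [0, 0, -10, 0, 0, 0], [0, 0, 0, 0, 0, 0]]]'

```text
clock: 5.4
eef_pos: [486.2, -252.6, 170.8]
eef_rot: [0.192, 1.569, 1.532]
wrist_force: [0.2, -0.5, 0.8]
finger_gap: 70.4
```

```bash
python3 -c "
from h import *
st()"
```

```text
5.4 pos [ 486.2 -252.6  170.8] tiltfix deg [-0.13  0.  ] jaw 76.81 F [ 0.2 -0.5  0.8] M [ 0.01 -0.01  0.04] gap 70.4
```

Call:
jog_arm --moves '[[[0.5, 0, -8, 0, 0, 0], [0, 0, -6, 0, 0, 0], [0, 0, 0, 0, 0, 0]]]'

```text
clock: 5.7
eef_pos: [486.6, -252.5, 155.0]
eef_rot: [0.493, 1.568, 1.833]
wrist_force: [-0.3, -0.2, -0.1]
finger_gap: 70.4
```

Call:
jog_arm --moves '[[[0, 0, 0, 0, 0, 0], [0, 0, 0, 0, 0, 0], [0, 0, 0, 0, 0, 0], [0, 0, 0, 0, 0, 0], [0, 0, 0, 0, 0, 0]]]' --gripper -1 --squeeze 30

```text
clock: 6.2
eef_pos: [486.4, -253.5, 155.4]
eef_rot: [0.962, 1.57, 2.302]
wrist_force: [0.2, -0.7, -3.4]
finger_gap: 33.9
```

Call:
jog_arm --moves '[[[0, 0, 0, 0, 0, 0], [0, 0, 0, 0, 0, 0], [0, 0, 0, 0, 0, 0]]]'

```text
clock: 6.5
eef_pos: [486.4, -253.3, 155.2]
eef_rot: [0.91, 1.569, 2.25]
wrist_force: [0.4, -1.0, -2.2]
finger_gap: 29.5
```

```bash
python3 -c "
from h import *
st()"
```

```text
6.5 pos [ 486.4 -253.3  155.2] tiltfix deg [-0.06 -0.05] jaw 76.79 F [ 0.4 -1.  -2.2] M [-0.29  0.01 -0.02] gap 29.5
```

Call:
jog_arm --moves '[[[0, 0, 4, 0, 0, 0], [0, 0, 6, 0, 0, 0], [0, 0, 0, 0, 0, 0]]]'

```text
clock: 6.8
eef_pos: [486.3, -252.8, 165.7]
eef_rot: [0.842, 1.568, 2.182]
wrist_force: [-0.1, 0.5, -4.1]
finger_gap: 29.5
```

```bash
python3 -c "
from h import *
st()"
```

```text
6.8 pos [ 486.3 -252.8  165.7] tiltfix deg [-0.13 -0.09] jaw 76.81 F [-0.1  0.5 -4.1] M [-0.03 -0.01 -0.04] gap 29.5
```

Call:
jog_arm --moves '[[[0, 0, 15, 0, 0, 0], [0, 0, 25, 0, 0, 0], [0, 0, 30, 0, 0, 0], [0, 0, 30, 0, 0, 0], [0, 0, 25, 0, 0, 0]]]'

```text
clock: 7.3
eef_pos: [484.3, -251.2, 291.5]
eef_rot: [1.091, 1.56, 2.432]
wrist_force: [0.8, 0.9, -4.3]
finger_gap: 29.4
```

Call:
jog_arm --moves '[[[0, 10, 15, 0, 0, 2], [0, 22, 6, 0, 0, 2.5], [1, 32, 0, 0, 0, 3], [1, 40, 0, 0, 0, 3], [2, 42, 0, 0, 0, 3]]]'

```text
clock: 7.8
eef_pos: [488.0, -104.6, 317.2]
eef_rot: [0.958, 1.566, 2.536]
wrist_force: [0.6, 0.5, -4.0]
finger_gap: 30.0
```

```bash
python3 -c "
from h import *
st()"
```

```text
7.8 pos [ 488.  -104.6  317.2] tiltfix deg [-0.17 -0.24] jaw 90.4 F [ 0.6  0.5 -4. ] M [ 0.09 -0.1  -0.02] gap 30.0
```

Call:
jog_arm --moves '[[[2, 42, -2, 0, 0, 3], [2, 42, 0, 0, 0, 3], [2, 42, 0, 0, 0, 3], [2, 42, 0, 0, 0, 2], [2, 42, 0, 0, 0, 0]]]'

```text
clock: 8.3
eef_pos: [496.2, 114.0, 316.0]
eef_rot: [0.709, 1.566, 2.488]
wrist_force: [0.2, -0.4, -4.1]
finger_gap: 29.6
```

Call:
jog_arm --moves '[[[2, 38, 0, 0, 0, 0], [2, 32, 0, 0, 0, 0], [2, 22, 0, 0, 0, 0], [1, 12, 0, 0, 0, 0], [0, 0, 0, 0, 0, 0]]]'

```text
clock: 8.8
eef_pos: [501.5, 227.2, 315.6]
eef_rot: [0.742, 1.565, 2.527]
wrist_force: [-0.0, -0.9, -4.3]
finger_gap: 29.7
```

```bash
python3 -c "
from h import *
st()
grab('wrist','w4');grab('scene','s4');grab('top','t4')
P,im=cloud('w4')
Q=P.reshape(-1,3);Q=Q[(abs(Q[:,0]-506)<70)&(abs(Q[:,1]-250)<130)]
y=11.6;c,s=np.cos(np.radians(y)),np.sin(np.radians(y)); L=(Q[:,:2]-[505.9,250.3])@np.array([[c,-s],[s,c]])
for lo,hi in((170,185),(185,200),(200,212),(212,222),(235,260),(340,370)):
  m=(Q[:,2]>lo)&(Q[:,2]<hi)
  for nm,mm in (('neg',L[:,1]<-60),('pos',L[:,1]>60),('mid',abs(L[:,1])<45)):
    k=m&mm
    if k.sum()>3: print(lo,nm,k.sum(),'x',np.percentile(L[k,0],[2,50,98]).round(1),'y',np.percentile(L[k,1],[2,50,98]).round(1),'z',np.percentile(Q[k,2],[50,99]).round(1))
"
```

```text
8.8 pos [501.5 227.2 315.6] tiltfix deg [-0.19 -0.27] jaw 102.3 F [-0.  -0.9 -4.3] M [ 0.01 -0.03 -0.01] gap 29.7
170 neg 111 x [-20.5  -0.8   6. ] y [-84.7 -75.9 -72.3] z [175.5 184.5]
170 pos 165 x [-20.    1.1  12.9] y [73.5 74.7 82.7] z [175.8 184.9]
185 neg 66 x [-20.5  -9.4  -0.2] y [-85.1 -75.8 -72.3] z [195.2 199.6]
185 pos 134 x [-20.   -6.8  14.1] y [73.6 75.  82.4] z [195.9 199.9]
200 neg 175 x [-23.1 -15.1  -1.7] y [-86.  -81.1 -72.5] z [206.2 208.2]
200 pos 137 x [-22.9 -14.7  19.2] y [73.8 78.6 83. ] z [204.3 208.2]
235 neg 135 x [-12.5 -10.7  -9.2] y [-87.3 -74.  -60.5] z [256.7 259.9]
235 mid 423 x [-13.7 -11.9  -9.9] y [-43.1  -0.   43. ] z [257.1 259.9]
340 mid 959 x [-20.7 -18.1   0.3] y [-44.3 -11.8   4. ] z [357.7 369.8]
```

View pics/w4.png

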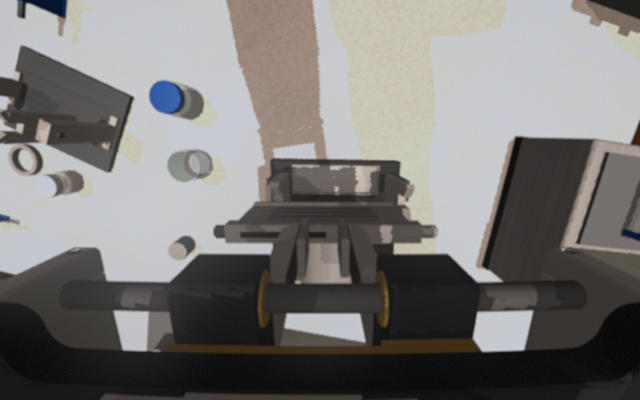

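The wrist view shows the flap over the reactor, vertical and the same way round, with the pin end at (225,230). Reactor cheek tips measure about z 208, so the seated axis should be near 180 (reported z about 170). The cheek fit refines the hinge target to (506.0, 250.9), jaw 101.5°.

Call:
jog_arm --moves '[[[2.5, 14, 0, -0.2, -0.3, -0.8], [2, 9.5, 0, 0, 0, 0], [0, 0, 0, 0, 0, 0], [0, 0, 0, 0, 0, 0]]]'

```text
clock: 9.35
eef_pos: [507.1, 245.7, 316.7]
eef_rot: [-2.066, 1.569, -0.301]
wrist_force: [-0.3, 0.5, -4.1]
finger_gap: 29.5
```

```bash
python3 -c "
from h import *
st()"
```

```text
9.35 pos [507.1 245.7 316.7] tiltfix deg [0.04 0.12] jaw 101.13 F [-0.3  0.5 -4.1] M [0.09 0.05 0.02] gap 29.5
```

Call:
jog_arm --moves '[[[-1, 5.2, -3, 0, 0.1, 0.4], [0, 0, -3, 0, 0, 0], [0, 0, 0, 0, 0, 0]]]'

```text
clock: 9.65
eef_pos: [506.1, 250.1, 310.2]
eef_rot: [2.959, 1.57, -1.552]
wrist_force: [0.1, 0.1, -4.1]
finger_gap: 29.6
```

```bash
python3 -c "
from h import *
st()"
```

```text
9.65 pos [506.1 250.1 310.2] tiltfix deg [0.04 0.  ] jaw 101.53 F [ 0.1  0.1 -4.1] M [ 0.03 -0.04  0.01] gap 29.6
```

Call:
jog_arm --moves '[[[0, 0.8, -15, 0, 0, 0], [0, 0, -20, 0, 0, 0], [0, 0, -20, 0, 0, 0], [0, 0, -12, 0, 0, 0], [0, 0, 0, 0, 0, 0]]]'

```text
clock: 10.15
eef_pos: [506.0, 250.4, 241.4]
eef_rot: [-1.995, 1.569, -0.223]
wrist_force: [0.2, 0.1, -3.5]
finger_gap: 29.7
```

```bash
python3 -c "
from h import *
st()
grab('wrist','w5')
P,im=cloud('w5')
Q=P.reshape(-1,3);Q=Q[(abs(Q[:,0]-506)<70)&(abs(Q[:,1]-250)<130)]
y=11.5;c,s=np.cos(np.radians(y)),np.sin(np.radians(y)); L=(Q[:,:2]-[506,250.9])@np.array([[c,-s],[s,c]])
for lo,hi in((185,200),(200,212),(230,236),(236,242),(242,250),(276,290)):
  m=(Q[:,2]>lo)&(Q[:,2]<hi)
  for nm,mm in (('neg',L[:,1]<-71),('pos',L[:,1]>71),('mid',abs(L[:,1])<69)):
    k=m&mm
    if k.sum()>3: print(lo,nm,k.sum(),'x',np.percentile(L[k,0],[2,50,98]).round(1),'y',np.percentile(L[k,1],[2,50,98]).round(1),'z',np.percentile(Q[k,2],[50,99]).round(1))
"
```

```text
10.15 pos [506.  250.4 241.4] tiltfix deg [0.02 0.07] jaw 101.53 F [ 0.2  0.1 -3.5] M [ 0.01  0.01 -0.02] gap 29.7
185 neg 217 x [-20.7  -8.2   8.2] y [-85.9 -78.3 -71.9] z [193.9 199.7]
185 pos 153 x [-20.4  -9.5   9.2] y [73.1 74.4 82. ] z [195.  199.9]
185 mid 608 x [-1.7 -1.1 -0.7] y [-65.3  -0.5  64.4] z [193.4 200. ]
200 neg 429 x [-22.9 -12.5   6.5] y [-87.3 -81.6 -72.1] z [206.3 208.4]
200 pos 154 x [-23.2 -18.5 -11.4] y [73.2 77.5 82.2] z [205.1 208.3]
200 mid 549 x [-1.7 -1.3 -0.8] y [-64.4  -0.9  64.4] z [207.2 211.8]
230 mid 149 x [-2.1 -1.6 -1.1] y [-63.7  -0.8  63.9] z [231.5 233.8]
242 mid 148 x [-6.7 -6.5 -6. ] y [-67.7  -2.9  65.8] z [249.3 250. ]
276 mid 521 x [-12.1  -9.3   9.3] y [-26.2   9.6  25.6] z [283.8 289.9]
```

View pics/w5.png

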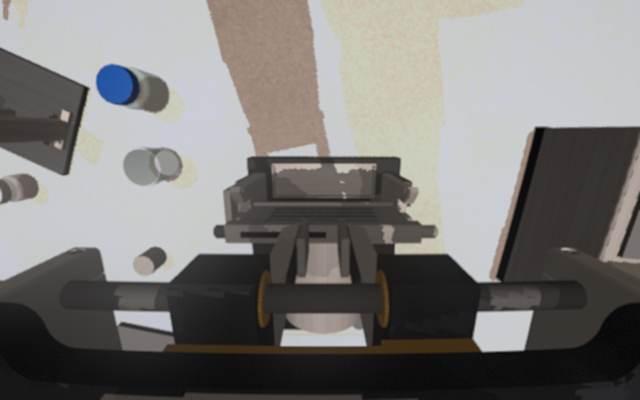

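The flap is centred over the slots to within about 0.5 mm and vertical. Lowering, quickly at first, then feeling.

Call:
jog_arm --moves '[[[0, 0.4, -14, 0, 0, 0], [0, 0, -16, 0, 0, 0], [0, 0, -10, 0, 0, 0], [0, 0, -5, 0, 0, 0], [0, 0, 0, 0, 0, 0]]]'

```text
clock: 10.7
eef_pos: [507.3, 251.3, 197.1]
eef_rot: [-1.484, 1.564, 0.288]
wrist_force: [0.3, -0.4, -4.2]
finger_gap: 29.3
```

```bash
python3 -c "
from h import *
st()"
```

```text
10.7 pos [507.3 251.3 197.1] tiltfix deg [-0.11  0.38] jaw 101.52 F [ 0.3 -0.4 -4.2] M [0.03 0.02 0.01] gap 29.3
```

Call:
jog_arm --moves '[[[-1.1, -0.2, -2, -0.1, 0.3, 0], [0, 0, -2, 0, 0, 0], [0, 0, 0, 0, 0, 0]]]'

```text
clock: 11.0
eef_pos: [506.5, 251.3, 194.0]
eef_rot: [-1.495, 1.568, 0.277]
wrist_force: [0.1, 0.5, -3.6]
finger_gap: 29.7
```

```bash
python3 -c "
from h import *
st()"
```

```text
11.0 pos [506.5 251.3 194. ] tiltfix deg [-0.04  0.15] jaw 101.53 F [ 0.1  0.5 -3.6] M [ 0.03  0.01 -0.02] gap 29.7
```

Call:
jog_arm --moves '[[[-0.3, -0.2, -3, 0, 0.1, 0], [0, 0, -3, 0, 0, 0], [0, 0, -3, 0, 0, 0], [0, 0, -2, 0, 0, 0], [0, 0, 0, 0, 0, 0]]]'

```text
clock: 11.5
eef_pos: [506.4, 251.2, 182.5]
eef_rot: [-1.138, 1.569, 0.634]
wrist_force: [-0.6, -0.8, -4.5]
finger_gap: 29.4
```

```bash
python3 -c "
from h import *
st()"
```

```text
11.5 pos [506.4 251.2 182.5] tiltfix deg [-0.06  0.08] jaw 101.53 F [-0.6 -0.8 -4.5] M [ 0.02  0.06 -0.02] gap 29.4
```

Call:
jog_arm --moves '[[[-0.3, -0.2, -2, 0, 0, 0], [0, 0, -2, 0, 0, 0], [0, 0, -1.5, 0, 0, 0], [0, 0, -1.5, 0, 0, 0]]]'

```text
clock: 11.9
eef_pos: [506.1, 251.0, 175.2]
eef_rot: [-1.178, 1.569, 0.594]
wrist_force: [0.8, -0.3, -4.7]
finger_gap: 29.4
```

Call:
jog_arm --moves '[[[0, 0, -1, 0, 0, 0], [0, 0, -1, 0, 0, 0]]]'

```text
clock: 12.1
eef_pos: [506.1, 251.0, 172.9]
eef_rot: [-1.18, 1.569, 0.592]
wrist_force: [-0.2, 0.2, -3.4]
finger_gap: 29.7
```

Call:
jog_arm --moves '[[[0, 0, -1, 0, 0, 0], [0, 0, -1, 0, 0, 0]]]'

```text
clock: 12.3
eef_pos: [506.1, 251.0, 170.8]
eef_rot: [-1.177, 1.569, 0.595]
wrist_force: [1.1, -0.0, -3.2]
finger_gap: 29.5
```

Call:
jog_arm --moves '[[[0, 0, -1, 0, 0, 0]]]'

```text
clock: 12.4
eef_pos: [506.2, 251.0, 169.7]
eef_rot: [-1.196, 1.569, 0.576]
wrist_force: [-0.4, -0.1, -1.5]
finger_gap: 29.5
```

Call:
jog_arm --moves '[[[0, 0, -0.8, 0, 0, 0]]]'

```text
clock: 12.5
eef_pos: [506.3, 251.0, 169.5]
eef_rot: [-1.258, 1.568, 0.514]
wrist_force: [-2.3, -1.4, 7.5]
finger_gap: 29.6
```

Call:
jog_arm --moves '[[[0, 0, -0.8, 0, 0, 0]]]'

```text
clock: 12.6
eef_pos: [506.3, 251.1, 169.5]
eef_rot: [-1.296, 1.567, 0.476]
wrist_force: [-3.8, -0.9, 7.1]
finger_gap: 29.3
```

Contact at reported z 169.6, force up by about 11 N. That puts the axis at about 179.5, matching the vision estimate of 180. I'll relax the press, then let the pin out.

Call:
jog_arm --moves '[[[0, 0, 0.2, 0, 0, 0]]]'

```text
clock: 12.7
eef_pos: [506.3, 251.1, 170.0]
eef_rot: [-1.302, 1.567, 0.471]
wrist_force: [-0.3, 0.2, -4.3]
finger_gap: 29.3
```

```bash
python3 -c "
from h import *
st()"
```

```text
12.7 pos [506.3 251.1 170. ] tiltfix deg [-0.1   0.19] jaw 101.53 F [-0.3  0.2 -4.3] M [ 0.11 -0.04  0.02] gap 29.3
```

Call:
jog_arm --moves '[[[0, 0, -0.4, 0, 0, 0], [0, 0, 0, 0, 0, 0], [0, 0, 0, 0, 0, 0], [0, 0, 0, 0, 0, 0], [0, 0, 0, 0, 0, 0]]]' --gripper 0.5

```text
clock: 13.2
eef_pos: [507.2, 250.4, 170.1]
eef_rot: [-1.582, 1.565, 0.189]
wrist_force: [-0.1, -0.3, -0.6]
finger_gap: 66.4
```

Call:
jog_arm --moves '[[[0, 0, 0, 0, 0, 0], [0, 0, 0, 0, 0, 0]]]'

```text
clock: 13.4
eef_pos: [507.3, 250.8, 170.3]
eef_rot: [-1.497, 1.565, 0.275]
wrist_force: [0.8, -0.1, -0.2]
finger_gap: 70.3
```

```bash
python3 -c "
from h import *
st()
grab('wrist','w6')
P,im=cloud('w6')
Q=P.reshape(-1,3);Q=Q[(abs(Q[:,0]-506)<70)&(abs(Q[:,1]-250)<130)]
y=11.5;c,s=np.cos(np.radians(y)),np.sin(np.radians(y)); L=(Q[:,:2]-[506,250.9])@np.array([[c,-s],[s,c]])
for lo,hi in((172,180),(180,190),(215,232)):
  m=(Q[:,2]>lo)&(Q[:,2]<hi)&(abs(L[:,0])<13)
  h,e=np.histogram(L[m,1],np.arange(-100,101,2)); print(lo,[(int(a),int(b)) for a,b in zip(e,h) if b and (abs(a)>60 or lo>200)],np.median(Q[m&(abs(L[:,1])<68),2]))
"
```

```text
13.4 pos [507.3 250.8 170.3] tiltfix deg [-0.1   0.34] jaw 101.51 F [ 0.8 -0.1 -0.2] M [0.04 0.05 0.03] gap 70.3
172 [(-86, 2), (-84, 2), (-82, 1), (-80, 3), (-78, 2), (-76, 11), (-74, 81), (-72, 4), (-70, 3), (-66, 4), (-64, 5), (-62, 5), (62, 5), (64, 3), (66, 3), (68, 2), (70, 3), (72, 50), (74, 5), (76, 4), (78, 3), (80, 1), (82, 1)] 177.84999167737524
180 [(-84, 27), (-82, 55), (-80, 42), (-78, 45), (-76, 56), (-74, 128), (-72, 36), (-70, 34), (-68, 26), (-66, 55), (-64, 61), (-62, 58), (62, 53), (64, 60), (66, 56), (68, 60), (70, 57), (72, 112), (74, 54), (76, 51), (78, 43), (80, 40), (82, 26), (84, 8)] 186.49217071038248
215 [(-48, 16), (-46, 43), (-44, 33), (-42, 43), (-40, 38), (-38, 66), (-36, 194), (-26, 86), (-24, 159), (-22, 211), (-20, 1), (12, 114), (14, 166), (16, 154), (18, 19), (34, 201), (36, 58), (38, 41), (40, 40), (42, 42), (44, 40), (46, 21)] 225.8208732608606
```

Tabs now span 44 mm (y -26 to +18), so the pin is fully home. Rail top is at 186.5, so it is seated. Retreating straight up.

Call:
jog_arm --moves '[[[0, 0, 8, 0, 0, 0], [0, 0, 15, 0, 0, 0], [0, 0, 25, 0, 0, 0], [0, 0, 35, 0, 0, 0], [0, 0, 40, 0, 0, 0]]]'

```text
clock: 13.95
eef_pos: [505.0, 250.1, 294.3]
eef_rot: [1.938, 1.568, -2.573]
wrist_force: [-0.2, 0.3, 0.2]
finger_gap: 70.4
```

Call:
jog_arm --moves '[[[0, 0, 30, 0, 0, 0], [-15, -30, 0, 0, 0, 0], [-20, -40, 0, 0, 0, 0], [-15, -30, 0, 0, 0, 0], [0, 0, 0, 0, 0, 0]]]'

```text
clock: 14.45
eef_pos: [453.8, 148.2, 335.0]
eef_rot: [-1.505, 1.56, 0.269]
wrist_force: [0.1, 0.7, 0.0]
finger_gap: 70.5
```

```bash
python3 -c "
from h import *
st()
grab('wrist','w7');grab('scene','s7');grab('top','t7')
for t in('t0','t7'):
  P,im=cloud(t);Q=P.reshape(-1,3);Q=Q[(abs(Q[:,0]-506)<70)&(abs(Q[:,1]-250)<130)]
P,im=cloud('w7');Q=P.reshape(-1,3);Q=Q[(abs(Q[:,0]-506)<70)&(abs(Q[:,1]-250)<130)]
y=11.5;c,s=np.cos(np.radians(y)),np.sin(np.radians(y)); L=(Q[:,:2]-[506,250.9])@np.array([[c,-s],[s,c]])
m=(Q[:,2]>210)&(Q[:,2]<235)&(abs(L[:,1])<60); print('tabs',np.percentile(L[m],[1,50,99],axis=0).round(1).tolist(),np.median(Q[m,2]))
m=(Q[:,2]>170)&(Q[:,2]<200)&(abs(L[:,0])<5)&(L[:,1]<-60);h,e=np.histogram(L[m,1],np.arange(-100,-58,2)); print(h,e[0],'ymin',L[m,1].min().round(1))
a=cv2.imread('pics/s7.png')[150:310,190:560]; b=cv2.imread('pics/w7.png')
cv2.imwrite('pics/fin.png',np.vstack([cv2.resize(a,(640,277)),cv2.resize(b[60:260,200:640],(640,291))]))
d=np.abs(cv2.imread('pics/s0.png').astype(int)-cv2.imread('pics/s7.png')).max(2)
"
```

```text
14.45 pos [453.8 148.2 335. ] tiltfix deg [-0.16  0.58] jaw 101.65 F [0.1 0.7 0. ] M [0.05 0.04 0.04] gap 70.5
tabs [[-11.2, -26.2], [2.6, -22.7], [13.2, 17.7]] 224.23324095236637
[ 0  0  0  0  0 16  0  0  0  7  7  5 10  5 14  7 13  8 17  8] -100 ymin -89.4
```

View pics/fin.png

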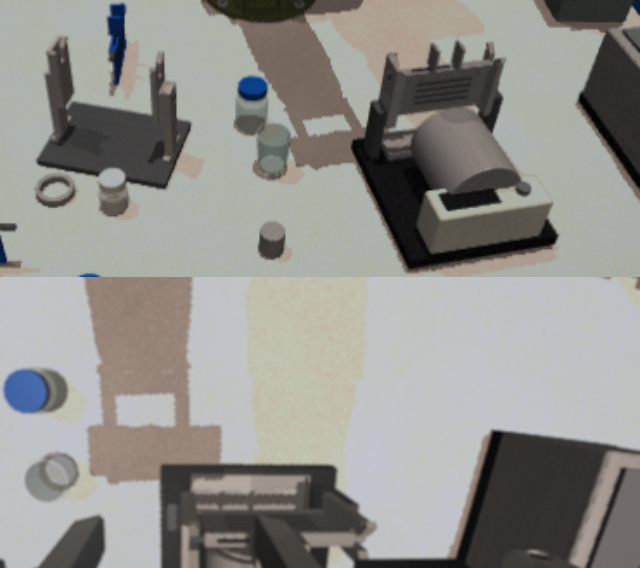

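The picture shows the stand empty and the flap seated in the reactor cheeks, with the bystanders where they were. The depth data has the pin tip at y ≈ -89.5, past the plate's outer face at -88. Handing in.

```bash
python3 -c "
from h import *
print(manip.sign_off())"
```

```text
the job is handed in; nothing more can be done
None
```

The steel flap now hangs in the reactor's hinge cheeks, the same way round, with its pin sprung home. I handed the job in at about 14.6 s.

**What I did:** I pinched the tabs with 30 N and lifted the flap off the stand. I then felt it down onto the slot floors; the seated axis is about 180 mm above the table. The wrist force changed by about 11 N at contact, against the 22 N limit. I released the flap there and backed off.

**Last checks:**
- **Pin:** the tabs span 44 mm, which is the pin-home width. The pin tip reads y ≈ -89.5 mm, just past the lock plate's outer face at -88. The flap had slid about 2.5 mm towards +y within the cheeks' play.
- **Seating:** the rail top is at 186.5 mm, which agrees with the contact height.
- **Robot:** wrist force is back to about zero, with the gripper clear of everything.
- **Bench:** the stand is empty. By eye in the last picture, the jars, beaker, ring and weight are where they were.

**What disagreed:**
- **TCP height:** the reported height reads about 41 mm lower than where the cameras see the fingertips. Because of this my first pinch closed in the air just above the tabs, touching nothing. I corrected for the offset from then on.
- **Pictures:** I viewed 10 pictures, against the roughly 8 planned.

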